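# Tip the fittings off the drying box and crack its sticky lid open

### The job

Clear the small drying box and vent it: swing the hinged tray that lies over its lid up by its bar, to just past upright, so that the three brass fittings slide off into the bin beside the box, and leave the tray standing there. Then take the lid's front bar and pull up until the sticky seal lets go, without letting the lid fly up to its stop, and finish still holding the lid in the fingers, open by about 2 cm at its front edge. Open the lid only after the tray is out of its way, and leave the other things on the bench alone.

Things in the scene. Friction and masses are not known exactly. Their poses are not given: they have to be found in the camera images.
- drybox: the drying box, fixed to the bench: a white box 150 (x) x 140 (y) x 71 mm high on rubber feet, with an aluminium lid and, above the lid, a steel tray. Origin at the centre of its underside on the bench; -x is its front, +y its left side (the bin is there), z up. Lid, tray and bars turn with it.
- tray (a joint): angle of the steel tray (rad): 0 = lying level over the lid, grows as its right-hand (-y) side is lifted, stop at 1.9 (past upright, leaning over the bin). Hinge line parallel to the box's x axis through (0, 0.085, 0.086) m in the box frame. Tray 124 (x) x 150 (y) mm with 18 mm walls at front, rear and right, open towards the hinge. Its hinge is stiff (0.45 N m of friction): it stays at any angle; lifting takes about 4 N at the bar.
- tray_bar (a point): middle of the tray's dark lifting bar: a round bar 10 mm thick and 90 mm long, parallel to the box's x axis, on the right-hand side of the tray, 42 mm clear of its wall (centre to centre). At tray = 0 it is at (0, -0.109, 0.094) m in the box frame, i.e. 0.194 m from the hinge line to the right and 8 mm above it; it swings with the tray in that circle and can turn between the finger pads.
- lid (a joint): angle of the lid (rad): 0 = shut, grows as the front rises, stop at 0.26; the front edge is 0.152 m from the hinge line, so 0.13 means 2 cm open. Hinge line parallel to the box's y axis through (0.076, 0, 0.071) m in the box frame. The rubber seal is sticky: pulled up at the bar it holds shut up to a peak of about 14 N, gives within the first 2 mm, and then lets go quickly (about 7 N at 0.02 rad, 3 to 4 N from 0.03 rad on, always closing). The lid falls shut when released.
- lid_bar (a point): grip point on the lid's dark front bar: a round bar 10 mm thick and 80 mm long, parallel to the box's y axis, 39 mm ahead of the lid's front edge. The point lies mid-bar, at (-0.115, -0.020, 0.076) m in the box frame when shut, 0.191 m from the hinge line; it rises with the lid and can turn between the finger pads.
- bin: grey open bin, fixed, 180 (x) x 130 (y) x 55 mm high, walls and floor 4 mm, standing beside the left (+y) side of the box under the tray's open edge. Origin at the centre of its underside, axes nearly parallel to the box's.
- union_1: brass straight tube fitting, 18 x 56 x 16 mm (x, y, z), lying on the tray at the start; origin at the centre of its underside, long axis y.
- union_2: larger brass straight tube fitting, 22 x 67 x 19 mm, lying on the tray; origin at the centre of its underside, long axis y.
- tee_1: brass tee fitting, 33 x 56 x 16 mm, lying on the tray; origin at the centre of its underside, long axis y.
- septa_tin: bystander: low round tin, 65 mm across, 26 mm high; origin at the centre of its underside.
- ptfe_tape: bystander: flat reel of white tape lying on the bench, 56 mm across, 14 mm high; origin at the centre of its underside.
- bottle_amber: bystander: amber reagent bottle with black cap, 62 mm across, 125 mm high; origin at the centre of its underside.

How it is judged:
By the outcome, as a careful person would: the job done as asked, in the order asked, and still so for the second after the job is handed in, while the arm keeps its last pose, push and grip.
It also fails if it takes over 58 s, if anything falls off the work surface, if the arm or the gripper's body presses on something with over 40 N, if the wrist force passes 120 N, or if a joint passes its speed limit or range.

### The arm

A 7-joint arm with a two-finger parallel gripper is mounted at the origin on a cart in front of the work surface, level with it; the furniture and walls round the work are solid. World frame = base frame: x ahead of the robot, y to its left, z up, the work surface at z = 0. Lengths are in m, angles in rad, forces in N, time in s.
With the tool pointing down it reaches from about 0.425 to 0.925 m from the base axis. Payload 6.8 kg.
Tool frame: the origin (TCP) lies midway between the tips of the shut fingers; the grasp point (between the pads) lies 19 mm behind it; z points along the fingers, y is the line along which they close (so a half turn about z gives the same grasp; the last joint's range is limited). The gripper opens to 85 mm and grips with 20 to 120 N. Pads are 22 mm wide; open, the fingers measure 114 mm over their backs; the gripper's body (76 mm by 85 mm) begins 54 mm behind the grasp point. The pads swing forward as they close: fully open they stand 13 mm farther back than shut.
Start: joints at [0.998, 0.477, 0.022, 1.555, -0.011, 1.109, -0.083], TCP at [0.303, -0.603, 0.231] pointing down, gripper open.
Joint ranges: [-2.96, 2.96], [-0.34, 2.1], [-1.41, 1.46], [0.24, 2.44], [-1.37, 4.51], [0.17, 1.92], [-2.96, 2.96]. Speed limits (rad/s): [2.39, 2.39, 3.14, 3.14, 3.14, 3.14, 3.14].

### API

Orientations are given as a unit quaternion [w, x, y, z].
In Python, from station import * gives the robot as it stands. The module is installed in compiled form; this text tells all that it offers.
- The arm moves only by the shell command python3 -m jog 'ROWS' [OPENING] [FORCE]. ROWS is JSON, a list of rows, each an object of numbers: "x", "y", "z": the shift along the tool's x, y, z in m; "ax", "ay", "az": the turn, a rotation vector about the tool's x, y, z in rad. In form: [{"x": .., "y": .., "z": .., "ax": .., "ay": .., "az": ..}, ...]. A call has 1 to 12 rows; each row is the pose to reach, as a shift and turn from the pose commanded when the call began, along the tool's axes at that moment; what a row does not reach only later rows make up. A row lasts 1/10 s, in which the tool goes at most 50 mm and 8.59 degrees, less where a joint would pass 70% of its speed; a pose out of reach is approached as far as the arm can. A call with a gripper value outside its range is refused whole. OPENING is the opening, from 0 (shut) to 1 (fully open), set as the call begins (- or left out, the last holds). The fingers move at their own pace and stop on an object; FORCE is the grip in N (left out, the last holds). Time passes only in rows, so rows that repeat a pose let the fingers close. It gives the time, the measured TCP pose, the force, the opening and the grip force at its end, in the units of the state.
- get_obs(): the state, without advancing time (a new reading comes with each control period).
- read_camera(name): name is "scene" or "top"; returns the picture (384x512x3 uint8, red, green, blue); there is no depth.
- camera_params(name): a dict with "K" (3x3 intrinsics, pixels), "origin" and "attitude" of the camera in the world. Camera axes: x right, y up, looking along -z (the intrinsics and any distortion apply to the point x, -y, -z); pixel columns grow to the right and rows downward; lengths in m; the calibration is good to about 2 mm. A picture is of the moment at which its call begins. camera_params takes no time and is no camera call.
- hand_in(): hands the job in; it is judged then, once.
The state is a dict: "t": time; "q": joint angles; "joint_vel": joint speeds; "joint_torque": joint torques, N m; "eef_pos": TCP position; "tool_rot": TCP orientation; "contact_force": force on the tool from outside, world axes, zero at the start; "torque": the same for the moment, N m; "gripper_width": opening from 0.0 (shut) to 1.0 (fully open); "grasp_force": force on a finger pad.
Only numpy, scipy, OpenCV 4.12 (cv2) and the standard library are available. Lean on these libraries where they do the work, as an engineer would, in place of code of your own. Each camera call takes 0.05 s, during which the arm holds its last target. There are 200 camera calls.

## Working session

There is one attempt and no reset: what is moved stays moved. The work goes in short steps, Python scripts to look and compute and a shell command to move; the robot and the scene stay as the last step left them, time stands still between calls to the robot, and variables do not carry over. Pictures are saved under pics/ and viewed, at most 10 in all, crops included, and the job is handed in when it is done.

```bash
mkdir -p pics; python3 - <<'E'
from station import *
import cv2
for n in("scene","top"):
    cv2.imwrite(f"pics/{n}0.png",cv2.cvtColor(read_camera(n),cv2.COLOR_RGB2BGR)); print(n,camera_params(n))
o=get_obs();print(o)
E
```

```text
scene {'K': array([[458.52721604,   0.        , 255.97332395],
       [  0.        , 458.52721604, 184.95265524],
       [  0.        ,   0.        ,   1.        ]]), 'origin': array([0.03824436, 1.01624653, 0.8646678 ]), 'attitude': array([-0.19786273, -0.11892371,  0.45617093,  0.85942747])}
top {'K': array([[352.08642321,   0.        , 258.55852482],
       [  0.        , 352.08642321, 193.84984828],
       [  0.        ,   0.        ,   1.        ]]), 'origin': array([ 0.44731411, -0.01176047,  1.03948939]), 'attitude': array([-0.7003155 , -0.05246351,  0.04976504,  0.71016141])}
{'t': 0.1, 'q': array([ 0.99790499,  0.47770408,  0.02232663,  1.55628572, -0.01152531,
        1.10931416, -0.08306532]), 'joint_vel': array([ 9.60237062e-04, -1.04998001e-03,  1.83848440e-03, -2.33385030e-03,
       -7.98292919e-04,  8.95138710e-05, -1.13174389e-03]), 'joint_torque': array([ 3.86028332e-03, -5.97761965e+01,  1.61344159e+00, -2.81955117e+01,
        1.28157457e-02,  5.01521266e-03, -5.51749665e-06]), 'eef_pos': array([ 0.30234172, -0.60293766,  0.23045981]), 'tool_rot': array([-7.59952685e-04,  9.73110419e-01,  2.30337764e-01, -2.22954652e-04]), 'contact_force': array([ 0.16277737, -0.14825519,  0.01312495]), 'torque': array([-0.05194078,  0.03185422, -0.03161013]), 'grasp_force': 0.0, 'gripper_width': 1.0003618037237412}
```

View pics/scene0.png

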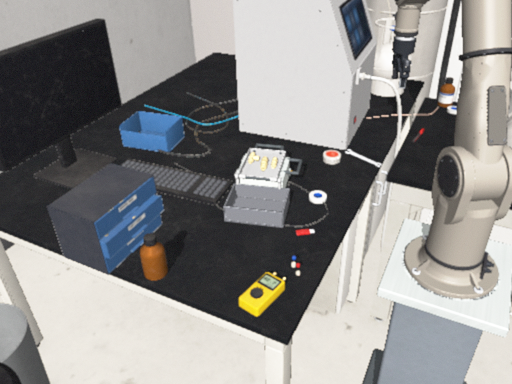

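View pics/top0.png

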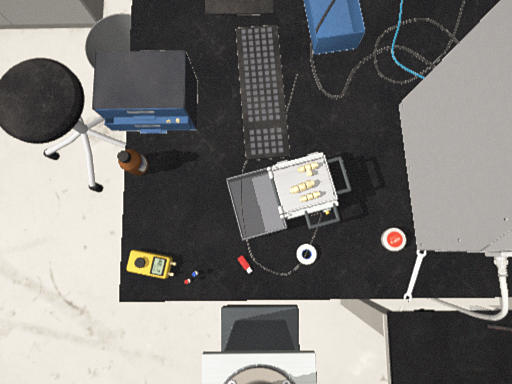

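The top view shows the drybox around (303,187), with the tray bar at about (343,175) on its right, the lid bar at about (322,217) in front, and the bin at about (257,205). The bench machine starts at column 400. I'll enlarge both views to measure.

```bash
python3 - <<'E'
import cv2
a=cv2.imread("pics/top0.png")[140:250,220:390]; cv2.imwrite("pics/t1.png",cv2.resize(a,None,fx=4.5,fy=4.5,interpolation=cv2.INTER_CUBIC))
a=cv2.imread("pics/scene0.png")[135:235,215:345]; cv2.imwrite("pics/s1.png",cv2.resize(a,None,fx=6,fy=6,interpolation=cv2.INTER_CUBIC))
E
```

```text
(no output)
```

View pics/t1.png

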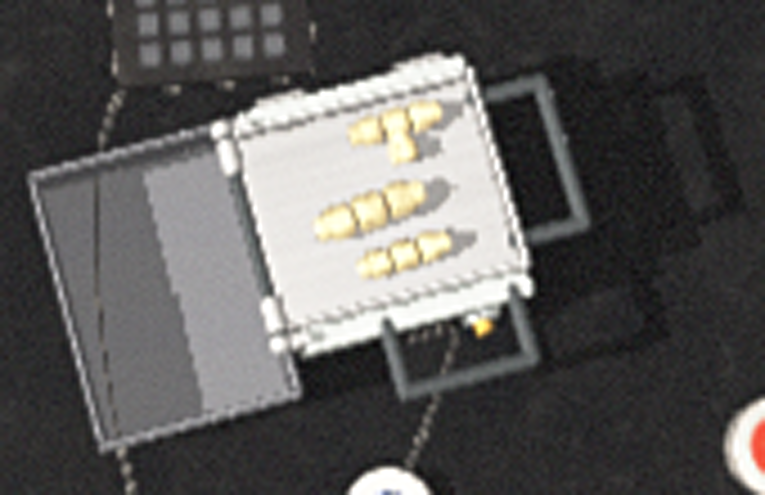

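View pics/s1.png

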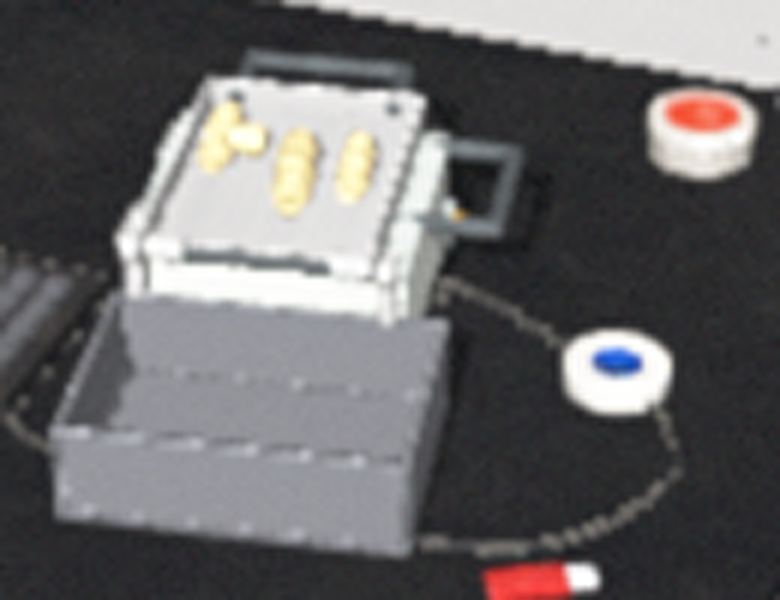

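The crops show:

| Point | Top crop | Scene crop |
|---|---|---|
| Tray bar | (543,85)–(577,226) | (247,60)–(410,72) |
| Lid bar | (404,392)–(535,358) | (513,152)–(497,230) |

I'll fit the box pose to these points.

```bash
cat >h.py <<'E'
import numpy as np
from station import *
from scipy.spatial.transform import Rotation as R
def rot(q): return R.from_quat(np.r_[q[1:],q[0]])
def proj(c,P):
    p=camera_params(c); d=rot(p['attitude']).inv().apply(np.atleast_2d(P)-p['origin'])*[1,-1,-1]
    return (d/d[:,2:])[:,:]@p['K'].T[:,:2]
def b2w(s,P): return R.from_euler('z',s[2]).apply(P)+[s[0],s[1],0]
E
python3 - <<'E'
from h import *
from scipy.optimize import least_squares
L=np.array([[-.041,-.109,.094],[.041,-.109,.094],[-.115,-.056,.076],[-.115,.016,.076]])
t=(np.array([[577,226],[543,85],[535,358],[404,392]])+.5)/4.5-.5+[220,140]
s=(np.array([[410,72],[247,60],[513,152],[497,230]])+.5)/6-.5+[215,135]
def f(v,c=("top","scene")): return np.r_[tuple((proj(k,b2w(v,L))-{"top":t,"scene":s}[k]).ravel() for k in c)]
for c in (("top","scene"),("top",),("scene",)):
    r=least_squares(lambda v:f(v,c),[.47,-.13,.2]); print(c,r.x.round(4),r.fun.round(1))
    if len(c)==2: v=r.x
for n,p in dict(tb=[0,-.109,.094],hinge=[0,.085,.086],lb=[-.115,-.02,.076]).items(): w=b2w(v,np.array(p)); print(n,w.round(4),np.hypot(*w[:2]).round(3))
o=get_obs(); M=rot(o['tool_rot']).as_matrix(); print(M.round(3))
# machine base corner, septa tin, bottle
p=camera_params("top")
def ray(c,uv,z):
    p=camera_params(c);d=rot(p['attitude']).apply((np.linalg.inv(p['K'])@[*uv,1])*[1,-1,-1]);return (p['origin']+d*(z-p['origin'][2])/d[2]).round(3)
print("machine bases", ray("scene",(243,121),0),ray("scene",(350,147),0),"tin",ray("top",(394,239),.026),"tape",ray("top",(306,254),.014))
E
```

```text
('top', 'scene') [ 0.6115 -0.1383  0.2469] [ 0.8 -2.1 -0.4  0.8 -2.2  0.4  1.6 -0.3 -1.5  0.3  2.5  0.3  0.5  1.1
  0.  -0.6]
('top',) [ 0.6111 -0.1386  0.2402] [ 0.9 -1.7 -0.1  1.2 -2.3  0.7  1.5 -0.2]
('scene',) [ 0.612  -0.1384  0.2627] [-2.   0.1  1.8  0.3  0.1  0.8  0.1 -0.9]
tb [ 0.6381 -0.2439  0.094 ] 0.683
hinge [ 0.5907 -0.0558  0.086 ] 0.593
lb [ 0.5048 -0.1858  0.076 ] 0.538
[[ 0.894  0.448 -0.001]
 [ 0.448 -0.894  0.001]
 [-0.    -0.002 -1.   ]]
machine bases [ 0.91 -0.55  0.  ] [ 0.427 -0.515  0.   ] tin [ 0.459 -0.393  0.026] tape [ 0.42  -0.143  0.014]
```

```bash
python3 -m jog '[{"x":0.05,"y":-0.05,"z":-0.05},{"x":0.08,"y":-0.09,"z":-0.08},{"x":0.11,"y":-0.12,"z":-0.1,"az":0.05},{"x":0.14,"y":-0.15,"z":-0.12,"az":0.11},{"x":0.17,"y":-0.18,"z":-0.12,"az":0.17},{"x":0.197,"y":-0.218,"z":-0.12,"az":0.218},{"x":0.197,"y":-0.218,"z":-0.12,"az":0.218},{"x":0.197,"y":-0.218,"z":-0.12,"az":0.218},{"x":0.197,"y":-0.218,"z":-0.12,"az":0.218}]' 0.45 60
cat >rel.py <<'E'
import sys
from h import *
o=get_obs(); T=rot(o['tool_rot'])
print("tool xyz shift",T.inv().apply(np.array(list(map(float,sys.argv[1:4])))-o['eef_pos']).round(4),"yaw of tool x",np.arctan2(*T.as_matrix()[1::-1,0]).round(3),"q",o['q'].round(2),"t",o['t'])
E
python3 rel.py 0.638 -0.244 0.15
```

```text
tool xyz shift [ 0.461  -0.1703  0.0807] yaw of tool x 0.465 q [ 1.    0.48  0.02  1.56 -0.01  1.11 -0.08] t 0.1validation failed for argument at $[0]...
```

```bash
python3 -m jog '[{"x":0.05,"y":-0.05,"z":-0.05,"ax":0,"ay":0,"az":0},{"x":0.08,"y":-0.09,"z":-0.08,"ax":0,"ay":0,"az":0},{"x":0.11,"y":-0.12,"z":-0.1,"ax":0,"ay":0,"az":0.05},{"x":0.14,"y":-0.15,"z":-0.12,"ax":0,"ay":0,"az":0.11},{"x":0.17,"y":-0.18,"z":-0.12,"ax":0,"ay":0,"az":0.17},{"x":0.197,"y":-0.218,"z":-0.12,"ax":0,"ay":0,"az":0.218},{"x":0.197,"y":-0.218,"z":-0.12,"ax":0,"ay":0,"az":0.218},{"x":0.197,"y":-0.218,"z":-0.12,"ax":0,"ay":0,"az":0.218},{"x":0.197,"y":-0.218,"z":-0.12,"ax":0,"ay":0,"az":0.218}]' 0.45 60; python3 rel.py 0.638 -0.244 0.15
```

```text
t: 1.0
eef_pos: [0.3808, -0.3203, 0.3512]
tool_rot: [0.0, 0.992, 0.124, -0.0]
contact_force: [-0.3, -0.1, -0.0]
gripper_width: 0.45
grasp_force: 0.0
tool xyz shift [ 0.2682 -0.011   0.2011] yaw of tool x 0.248 q [ 0.66  0.09 -0.09  1.8   0.01  1.25 -0.76] t 1.0
```

```bash
python3 -m jog '[{"x":0.04,"y":0,"z":0.02,"ax":0,"ay":0,"az":0},{"x":0.08,"y":-0.003,"z":0.04,"ax":0,"ay":0,"az":0},{"x":0.12,"y":-0.005,"z":0.06,"ax":0,"ay":0,"az":0},{"x":0.16,"y":-0.007,"z":0.08,"ax":0,"ay":0,"az":0},{"x":0.2,"y":-0.01,"z":0.1,"ax":0,"ay":0,"az":0},{"x":0.235,"y":-0.011,"z":0.13,"ax":0,"ay":0,"az":0},{"x":0.268,"y":-0.011,"z":0.165,"ax":0,"ay":0,"az":0},{"x":0.268,"y":-0.011,"z":0.2,"ax":0,"ay":0,"az":0},{"x":0.268,"y":-0.011,"z":0.2,"ax":0,"ay":0,"az":0},{"x":0.268,"y":-0.011,"z":0.2,"ax":0,"ay":0,"az":0}]'; python3 rel.py 0.638 -0.244 0.075
python3 - <<'E'
from h import *
import cv2
o=get_obs()
a=cv2.cvtColor(read_camera("top"),cv2.COLOR_RGB2BGR)[130:240,220:390];b=cv2.cvtColor(read_camera("scene"),cv2.COLOR_RGB2BGR)[90:200,200:350]
b=cv2.resize(b,(340,249),interpolation=cv2.INTER_CUBIC);a=cv2.resize(a,(420,272),interpolation=cv2.INTER_CUBIC)
b=cv2.copyMakeBorder(b,0,23,0,0,0);cv2.imwrite("pics/g1.png",np.hstack([a,b]))
E
```

```text
t: 2.0
eef_pos: [0.637, -0.2462, 0.1507]
tool_rot: [0.0, 0.993, 0.122, -0.001]
contact_force: [0.1, -1.0, 0.9]
gripper_width: 0.446
grasp_force: 0.0
tool xyz shift [ 0.0017 -0.0019  0.0757] yaw of tool x 0.244 q [ 0.39  0.57 -0.16  1.59  0.11  0.99 -1.13] t 2.0
```

View pics/g1.png

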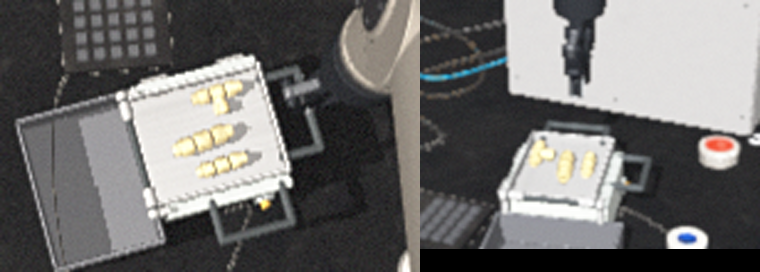

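The gripper is above the tray bar in both views: the finger is at (300,92) in the top half and (575,90) in the scene half. Next I descend and close.

```bash
python3 -m jog '[{"x":0.001,"y":-0.002,"z":0.02,"ax":0,"ay":0,"az":0},{"x":0.001,"y":-0.002,"z":0.04,"ax":0,"ay":0,"az":0},{"x":0.001,"y":-0.002,"z":0.06,"ax":0,"ay":0,"az":0},{"x":0.001,"y":-0.002,"z":0.075,"ax":0,"ay":0,"az":0},{"x":0.001,"y":-0.002,"z":0.075,"ax":0,"ay":0,"az":0},{"x":0.001,"y":-0.002,"z":0.075,"ax":0,"ay":0,"az":0}]' && python3 -m jog '[{"x":0,"y":0,"z":0,"ax":0,"ay":0,"az":0},{"x":0,"y":0,"z":0,"ax":0,"ay":0,"az":0},{"x":0,"y":0,"z":0,"ax":0,"ay":0,"az":0},{"x":0,"y":0,"z":0,"ax":0,"ay":0,"az":0},{"x":0,"y":0,"z":0,"ax":0,"ay":0,"az":0},{"x":0,"y":0,"z":0,"ax":0,"ay":0,"az":0}]' 0 60; python3 -c "
from h import *
o=get_obs();print(o['eef_pos'],o['contact_force'],o['torque'])"
```

```text
t: 2.7
eef_pos: [0.6392, -0.2425, 0.0776]
tool_rot: [0.0, 0.992, 0.123, 0.001]
contact_force: [0.3, 0.6, -0.2]
gripper_width: 0.452
grasp_force: 0.0
t: 3.3
eef_pos: [0.6393, -0.2415, 0.0778]
tool_rot: [0.0, 0.992, 0.123, 0.001]
contact_force: [-1.9, 1.5, 7.1]
gripper_width: 0.091
grasp_force: 58.6
[ 0.63930278 -0.24149252  0.07777487] [-1.86826948  1.5103568   7.07268714] [0.41260388 0.38753914 0.01597373]
```

```bash
cat >arc.py <<'E'
import numpy as np,sys
a,b,n=float(sys.argv[1]),float(sys.argv[2]),int(sys.argv[3]);r=np.hypot(.194,.008);p=np.arctan2(.008,.194)
for t in np.linspace(a,b,n+1)[1:]: print(f"{t:.2f}: y {-r*(np.cos(p+a)-np.cos(p+t)):.4f} z {-r*(np.sin(p+t)-np.sin(p+a)):.4f}")
E
python3 arc.py 0 0.4 10; python3 arc.py .4 .9 12;python3 arc.py .9 1.4 12;python3 arc.py 1.4 1.68 8
```

```text
0.04: y -0.0005 z -0.0078
0.08: y -0.0013 z -0.0155
0.12: y -0.0024 z -0.0232
0.16: y -0.0038 z -0.0308
0.20: y -0.0055 z -0.0384
0.24: y -0.0075 z -0.0459
0.28: y -0.0098 z -0.0533
0.32: y -0.0124 z -0.0606
0.36: y -0.0153 z -0.0678
0.40: y -0.0184 z -0.0749
0.44: y -0.0036 z -0.0072
0.48: y -0.0075 z -0.0143
0.53: y -0.0117 z -0.0212
0.57: y -0.0162 z -0.0280
0.61: y -0.0209 z -0.0345
0.65: y -0.0260 z -0.0409
0.69: y -0.0313 z -0.0470
0.73: y -0.0368 z -0.0529
0.78: y -0.0426 z -0.0585
0.82: y -0.0486 z -0.0640
0.86: y -0.0548 z -0.0691
0.90: y -0.0612 z -0.0740
0.94: y -0.0066 z -0.0046
0.98: y -0.0135 z -0.0090
1.02: y -0.0205 z -0.0130
1.07: y -0.0276 z -0.0168
1.11: y -0.0349 z -0.0203
1.15: y -0.0424 z -0.0234
1.19: y -0.0500 z -0.0262
1.23: y -0.0576 z -0.0288
1.27: y -0.0654 z -0.0310
1.32: y -0.0733 z -0.0328
1.36: y -0.0812 z -0.0344
1.40: y -0.0892 z -0.0356
1.43: y -0.0068 z -0.0008
1.47: y -0.0135 z -0.0013
1.50: y -0.0203 z -0.0016
1.54: y -0.0271 z -0.0016
1.57: y -0.0339 z -0.0014
1.61: y -0.0407 z -0.0010
1.65: y -0.0475 z -0.0003
1.68: y -0.0542 z 0.0006
```

```bash
python3 -m jog '[{"x":0,"y":-0.0005,"z":-0.0078,"ax":0,"ay":0,"az":0},{"x":0,"y":-0.0013,"z":-0.0155,"ax":0,"ay":0,"az":0},{"x":0,"y":-0.0024,"z":-0.0232,"ax":0,"ay":0,"az":0},{"x":0,"y":-0.0038,"z":-0.0308,"ax":0,"ay":0,"az":0},{"x":0,"y":-0.0055,"z":-0.0384,"ax":0,"ay":0,"az":0},{"x":0,"y":-0.0075,"z":-0.0459,"ax":0,"ay":0,"az":0},{"x":0,"y":-0.0098,"z":-0.0533,"ax":0,"ay":0,"az":0},{"x":0,"y":-0.0124,"z":-0.0606,"ax":0,"ay":0,"az":0},{"x":0,"y":-0.0153,"z":-0.0678,"ax":0,"ay":0,"az":0},{"x":0,"y":-0.0184,"z":-0.0749,"ax":0,"ay":0,"az":0},{"x":0,"y":-0.0184,"z":-0.0749,"ax":0,"ay":0,"az":0}]'
```

```text
t: 4.4
eef_pos: [0.6348, -0.2242, 0.1532]
tool_rot: [0.001, 0.992, 0.123, 0.001]
contact_force: [2.8, -0.8, 1.6]
gripper_width: 0.087
grasp_force: 59.0
```

```bash
python3 -m jog '[{"x":0,"y":-0.0036,"z":-0.0072,"ax":0,"ay":0,"az":0},{"x":0,"y":-0.0075,"z":-0.0143,"ax":0,"ay":0,"az":0},{"x":0,"y":-0.0117,"z":-0.0212,"ax":0,"ay":0,"az":0},{"x":0,"y":-0.0162,"z":-0.028,"ax":0,"ay":0,"az":0},{"x":0,"y":-0.0209,"z":-0.0345,"ax":0,"ay":0,"az":0},{"x":0,"y":-0.026,"z":-0.0409,"ax":0,"ay":0,"az":0},{"x":0,"y":-0.0313,"z":-0.047,"ax":0,"ay":0,"az":0},{"x":0,"y":-0.0368,"z":-0.0529,"ax":0,"ay":0,"az":0},{"x":0,"y":-0.0426,"z":-0.0585,"ax":0,"ay":0,"az":0},{"x":0,"y":-0.0486,"z":-0.064,"ax":0,"ay":0,"az":0},{"x":0,"y":-0.0548,"z":-0.0691,"ax":0,"ay":0,"az":0},{"x":0,"y":-0.0612,"z":-0.074,"ax":0,"ay":0,"az":0}]'
python3 -c "
from h import *
import cv2
a=cv2.cvtColor(read_camera('scene'),cv2.COLOR_RGB2BGR)[90:240,200:350];cv2.imwrite('pics/m1.png',cv2.resize(a,(450,450)))"
```

```text
t: 5.6
eef_pos: [0.6206, -0.1683, 0.2273]
tool_rot: [0.003, 0.993, 0.122, 0.002]
contact_force: [5.5, -6.0, 2.9]
gripper_width: 0.088
grasp_force: 58.5
```

View pics/m1.png

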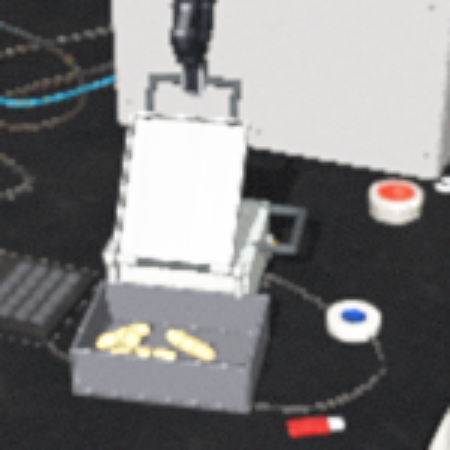

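The tray is at about 0.9 rad. All three fittings already lie in the bin, around (120–190, 340), and the bar is in the fingers at (195,85). I'll carry on with the swing.

```bash
python3 -m jog '[{"x":0,"y":-0.0066,"z":-0.0046,"ax":0,"ay":0,"az":0},{"x":0,"y":-0.0135,"z":-0.009,"ax":0,"ay":0,"az":0},{"x":0,"y":-0.0205,"z":-0.013,"ax":0,"ay":0,"az":0},{"x":0,"y":-0.0276,"z":-0.0168,"ax":0,"ay":0,"az":0},{"x":0,"y":-0.0349,"z":-0.0203,"ax":0,"ay":0,"az":0},{"x":0,"y":-0.0424,"z":-0.0234,"ax":0,"ay":0,"az":0},{"x":0,"y":-0.05,"z":-0.0262,"ax":0,"ay":0,"az":0},{"x":0,"y":-0.0576,"z":-0.0288,"ax":0,"ay":0,"az":0},{"x":0,"y":-0.0654,"z":-0.031,"ax":0,"ay":0,"az":0},{"x":0,"y":-0.0733,"z":-0.0328,"ax":0,"ay":0,"az":0},{"x":0,"y":-0.0812,"z":-0.0344,"ax":0,"ay":0,"az":0},{"x":0,"y":-0.0892,"z":-0.0356,"ax":0,"ay":0,"az":0}]' && python3 -m jog '[{"x":0,"y":-0.0068,"z":-0.0008,"ax":0,"ay":0,"az":0},{"x":0,"y":-0.0135,"z":-0.0013,"ax":0,"ay":0,"az":0},{"x":0,"y":-0.0203,"z":-0.0016,"ax":0,"ay":0,"az":0},{"x":0,"y":-0.0271,"z":-0.0016,"ax":0,"ay":0,"az":0},{"x":0,"y":-0.0339,"z":-0.0014,"ax":0,"ay":0,"az":0},{"x":0,"y":-0.0407,"z":-0.001,"ax":0,"ay":0,"az":0},{"x":0,"y":-0.0475,"z":-0.0003,"ax":0,"ay":0,"az":0},{"x":0,"y":-0.0542,"z":0.0006,"ax":0,"ay":0,"az":0},{"x":0,"y":-0.0542,"z":0.0006,"ax":0,"ay":0,"az":0},{"x":0,"y":-0.0542,"z":0.0006,"ax":0,"ay":0,"az":0}]'; python3 -c "
from h import *
o=get_obs();d=R.from_euler('z',-.247).apply(o['eef_pos']+[0,0,.019]-[.5907,-.0558,.086]);print(d,np.arctan2(d[2],-d[1])-.041)"
```

```text
t: 6.85
eef_pos: [0.599, -0.0823, 0.2652]
tool_rot: [0.003, 0.993, 0.121, 0.003]
contact_force: [-0.7, -6.3, 18.2]
gripper_width: 0.084
grasp_force: 63.2
t: 7.85
eef_pos: [0.5845, -0.0252, 0.264]
tool_rot: [0.0, 0.992, 0.123, 0.001]
contact_force: [-4.5, 1.7, 18.0]
gripper_width: 0.091
grasp_force: 65.2
[0.00142641 0.03118952 0.19701936] 1.6868002870551742
```

```bash
python3 -m jog '[{"x":0,"y":0,"z":0,"ax":0,"ay":0,"az":0},{"x":0,"y":0,"z":0,"ax":0,"ay":0,"az":0},{"x":0,"y":0,"z":0,"ax":0,"ay":0,"az":0},{"x":0,"y":0,"z":0,"ax":0,"ay":0,"az":0},{"x":0,"y":0,"z":-0.02,"ax":0,"ay":0,"az":0},{"x":0,"y":0,"z":-0.04,"ax":0,"ay":0,"az":0},{"x":0,"y":0,"z":-0.06,"ax":0,"ay":0,"az":0},{"x":0,"y":0,"z":-0.09,"ax":0,"ay":0,"az":0},{"x":0,"y":0,"z":-0.09,"ax":0,"ay":0,"az":0},{"x":0,"y":0,"z":-0.09,"ax":0,"ay":0,"az":0}]' 0.45 60; python3 rel.py 0.505 -0.184 0.34
python3 -c "
from h import *
import cv2
a=cv2.cvtColor(read_camera('scene'),cv2.COLOR_RGB2BGR)[90:240,200:350];cv2.imwrite('pics/m2.png',cv2.resize(a,(450,450)))"
```

```text
t: 8.85
eef_pos: [0.5843, -0.0257, 0.3504]
tool_rot: [0.0, 0.992, 0.123, 0.0]
contact_force: [-0.2, -0.8, -0.3]
gripper_width: 0.454
grasp_force: 0.0
tool xyz shift [-0.1155  0.1341  0.0104] yaw of tool x 0.247 q [ 0.14  0.25 -0.25  1.61  0.07  1.29 -1.45] t 8.85
```

View pics/m2.png

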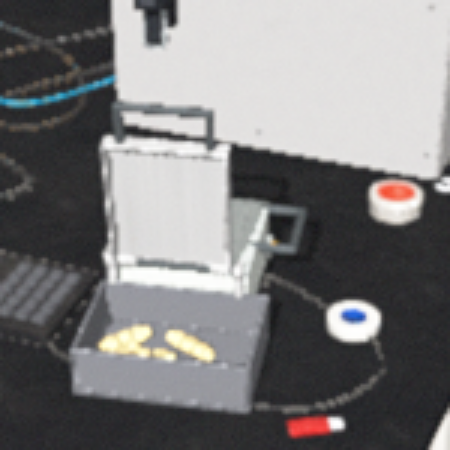

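The tray stands just past upright, its bar at (165,110), and the fittings are in the bin. Now I move to the lid bar.

```bash
python3 -m jog '[{"x":-0.01,"y":0.02,"z":0,"ax":0,"ay":0,"az":-0.13},{"x":-0.02,"y":0.04,"z":0,"ax":0,"ay":0,"az":-0.26},{"x":-0.04,"y":0.06,"z":0,"ax":0,"ay":0,"az":-0.39},{"x":-0.06,"y":0.08,"z":0,"ax":0,"ay":0,"az":-0.52},{"x":-0.08,"y":0.1,"z":0,"ax":0,"ay":0,"az":-0.65},{"x":-0.1,"y":0.12,"z":0,"ax":0,"ay":0,"az":-0.78},{"x":-0.1155,"y":0.134,"z":0,"ax":0,"ay":0,"az":-0.92},{"x":-0.1155,"y":0.134,"z":0,"ax":0,"ay":0,"az":-1.06},{"x":-0.1155,"y":0.134,"z":0,"ax":0,"ay":0,"az":-1.2},{"x":-0.1155,"y":0.134,"z":0,"ax":0,"ay":0,"az":-1.34},{"x":-0.1155,"y":0.134,"z":0,"ax":0,"ay":0,"az":-1.48},{"x":-0.1155,"y":0.134,"z":0,"ax":0,"ay":0,"az":-1.571}]' 0.5
python3 rel.py 0.505 -0.184 0.11
```

```text
t: 10.1
eef_pos: [0.5041, -0.1837, 0.3486]
tool_rot: [-0.001, 0.613, 0.79, -0.0]
contact_force: [0.5, 0.5, 0.1]
gripper_width: 0.501
grasp_force: 0.0
tool xyz shift [-0.0009  0.0014  0.2386] yaw of tool x 1.823 q [ 0.52  0.18 -0.33  1.71  0.06  1.27  0.43] t 10.1
```

```bash
python3 -m jog '[{"x":0,"y":0,"z":0.04,"ax":0,"ay":0,"az":0},{"x":0,"y":0,"z":0.08,"ax":0,"ay":0,"az":0},{"x":0,"y":0,"z":0.12,"ax":0,"ay":0,"az":0},{"x":0,"y":0,"z":0.16,"ax":0,"ay":0,"az":0},{"x":0,"y":0.001,"z":0.2,"ax":0,"ay":0,"az":0},{"x":0,"y":0.001,"z":0.225,"ax":0,"ay":0,"az":0},{"x":0,"y":0.001,"z":0.239,"ax":0,"ay":0,"az":0},{"x":0,"y":0.001,"z":0.239,"ax":0,"ay":0,"az":0},{"x":0,"y":0.001,"z":0.239,"ax":0,"ay":0,"az":0}]'
python3 rel.py 0.505 -0.184 0.06
python3 -c "
from h import *
import cv2
a=cv2.cvtColor(read_camera('scene'),cv2.COLOR_RGB2BGR)[110:210,230:350];b=cv2.cvtColor(read_camera('top'),cv2.COLOR_RGB2BGR)[140:240,260:380];cv2.imwrite('pics/m3.png',cv2.resize(np.hstack([a,b]),(800,333),interpolation=2))"
```

```text
t: 11.0
eef_pos: [0.5062, -0.1836, 0.1117]
tool_rot: [0.0, 0.615, 0.789, 0.0]
contact_force: [-0.1, -0.3, 0.5]
gripper_width: 0.501
grasp_force: 0.0
tool xyz shift [-0.     -0.0013  0.0517] yaw of tool x 1.818 q [ 0.48  0.42 -0.31  1.97  0.18  0.77  0.32] t 11.0
```

View pics/m3.png

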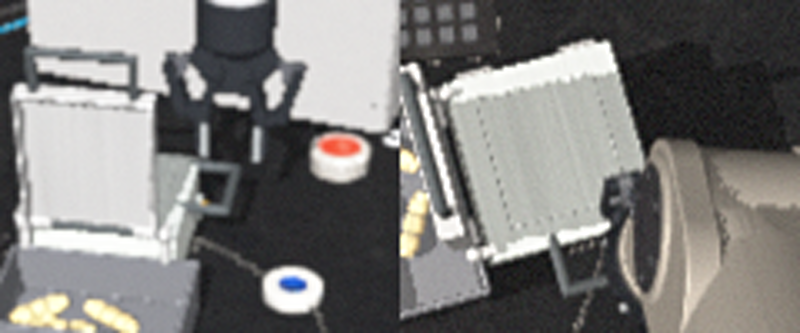

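The lid bar at (228,190) lies midway between the fingers at (205,140) and (257,145). I'll descend and close.

```bash
python3 -m jog '[{"x":0,"y":-0.001,"z":0.015,"ax":0,"ay":0,"az":0},{"x":0,"y":-0.001,"z":0.03,"ax":0,"ay":0,"az":0},{"x":0,"y":-0.001,"z":0.045,"ax":0,"ay":0,"az":0},{"x":0,"y":-0.001,"z":0.053,"ax":0,"ay":0,"az":0},{"x":0,"y":-0.001,"z":0.053,"ax":0,"ay":0,"az":0},{"x":0,"y":-0.001,"z":0.053,"ax":0,"ay":0,"az":0}]' && python3 -m jog '[{"x":0,"y":0,"z":0,"ax":0,"ay":0,"az":0},{"x":0,"y":0,"z":0,"ax":0,"ay":0,"az":0},{"x":0,"y":0,"z":0,"ax":0,"ay":0,"az":0},{"x":0,"y":0,"z":0,"ax":0,"ay":0,"az":0},{"x":0,"y":0,"z":0,"ax":0,"ay":0,"az":0},{"x":0,"y":0,"z":0,"ax":0,"ay":0,"az":0},{"x":0,"y":0,"z":0,"ax":0,"ay":0,"az":0}]' 0 80
```

```text
t: 11.7
eef_pos: [0.5055, -0.1839, 0.0591]
tool_rot: [0.001, 0.615, 0.789, 0.0]
contact_force: [1.3, -0.2, -0.7]
gripper_width: 0.501
grasp_force: 0.0
t: 12.4
eef_pos: [0.5061, -0.1838, 0.059]
tool_rot: [0.001, 0.615, 0.789, 0.001]
contact_force: [1.6, 0.1, 5.5]
gripper_width: 0.08
grasp_force: 78.4
```

```bash
python3 -m jog '[{"x":0,"y":0,"z":-0.0003,"ax":0,"ay":0,"az":0},{"x":0,"y":0,"z":-0.0006,"ax":0,"ay":0,"az":0},{"x":0,"y":0,"z":-0.0009,"ax":0,"ay":0,"az":0},{"x":0,"y":0,"z":-0.0012,"ax":0,"ay":0,"az":0},{"x":0,"y":0,"z":-0.0015,"ax":0,"ay":0,"az":0},{"x":0,"y":0,"z":-0.0018,"ax":0,"ay":0,"az":0},{"x":0,"y":0,"z":-0.0021,"ax":0,"ay":0,"az":0},{"x":0,"y":0,"z":-0.0024,"ax":0,"ay":0,"az":0},{"x":0,"y":0,"z":-0.0027,"ax":0,"ay":0,"az":0},{"x":0,"y":0,"z":-0.003,"ax":0,"ay":0,"az":0}]'
```

```text
t: 13.4
eef_pos: [0.506, -0.1837, 0.0598]
tool_rot: [0.001, 0.614, 0.789, 0.001]
contact_force: [11.6, 0.2, -16.4]
gripper_width: 0.082
grasp_force: 77.7
```

```bash
python3 -m jog '[{"x":0,"y":0,"z":-0.0003,"ax":0,"ay":0,"az":0},{"x":0,"y":0,"z":-0.0006,"ax":0,"ay":0,"az":0},{"x":0,"y":0,"z":-0.0009,"ax":0,"ay":0,"az":0},{"x":0,"y":0,"z":-0.0012,"ax":0,"ay":0,"az":0},{"x":0,"y":0,"z":-0.0015,"ax":0,"ay":0,"az":0},{"x":0,"y":0,"z":-0.0018,"ax":0,"ay":0,"az":0},{"x":0,"y":0,"z":-0.0021,"ax":0,"ay":0,"az":0},{"x":0,"y":0,"z":-0.0024,"ax":0,"ay":0,"az":0},{"x":0,"y":0,"z":-0.0027,"ax":0,"ay":0,"az":0},{"x":0,"y":0,"z":-0.003,"ax":0,"ay":0,"az":0}]'
```

```text
t: 14.4
eef_pos: [0.5062, -0.1837, 0.0636]
tool_rot: [0.001, 0.614, 0.789, 0.001]
contact_force: [9.3, -0.6, -8.3]
gripper_width: 0.081
grasp_force: 78.6
```

```bash
python3 -m jog '[{"x":0,"y":0.0005,"z":-0.0008,"ax":0,"ay":0,"az":0},{"x":0,"y":0.0005,"z":-0.0016,"ax":0,"ay":0,"az":0},{"x":0,"y":0.001,"z":-0.0024,"ax":0,"ay":0,"az":0},{"x":0,"y":0.001,"z":-0.004,"ax":0,"ay":0,"az":0},{"x":0,"y":0.0015,"z":-0.006,"ax":0,"ay":0,"az":0},{"x":0,"y":0.0015,"z":-0.008,"ax":0,"ay":0,"az":0},{"x":0,"y":0.002,"z":-0.01,"ax":0,"ay":0,"az":0},{"x":0,"y":0.002,"z":-0.012,"ax":0,"ay":0,"az":0},{"x":0,"y":0.0025,"z":-0.014,"ax":0,"ay":0,"az":0},{"x":0,"y":0.003,"z":-0.016,"ax":0,"ay":0,"az":0},{"x":0,"y":0.003,"z":-0.018,"ax":0,"ay":0,"az":0},{"x":0,"y":0.003,"z":-0.0195,"ax":0,"ay":0,"az":0}]' && python3 -m jog '[{"x":0,"y":0,"z":0,"ax":0,"ay":0,"az":0},{"x":0,"y":0,"z":0,"ax":0,"ay":0,"az":0},{"x":0,"y":0,"z":0,"ax":0,"ay":0,"az":0}]'
```

```text
t: 15.6
eef_pos: [0.5078, -0.1833, 0.0828]
tool_rot: [-0.0, 0.615, 0.789, 0.0]
contact_force: [7.9, -0.4, -9.8]
gripper_width: 0.082
grasp_force: 78.5
t: 15.9
eef_pos: [0.5079, -0.1833, 0.0829]
tool_rot: [-0.0, 0.615, 0.789, 0.0]
contact_force: [6.1, -0.3, -6.5]
gripper_width: 0.083
grasp_force: 78.8
```

```bash
python3 -m jog '[{"x":0,"y":0.0005,"z":-0.0004,"ax":0,"ay":0,"az":0},{"x":0,"y":0.0005,"z":-0.0008,"ax":0,"ay":0,"az":0},{"x":0,"y":0.0005,"z":-0.0008,"ax":0,"ay":0,"az":0},{"x":0,"y":0.0005,"z":-0.0008,"ax":0,"ay":0,"az":0},{"x":0,"y":0.0005,"z":-0.0008,"ax":0,"ay":0,"az":0}]'
python3 -c "
from h import *
import cv2
a=cv2.cvtColor(read_camera('scene'),cv2.COLOR_RGB2BGR)[130:240,210:350];cv2.imwrite('pics/m4.png',cv2.resize(a,(763,600),interpolation=2))"
```

```text
t: 16.4
eef_pos: [0.508, -0.1832, 0.0834]
tool_rot: [-0.0, 0.615, 0.789, -0.0]
contact_force: [5.9, -1.5, -8.2]
gripper_width: 0.086
grasp_force: 78.6
```

View pics/m4.png

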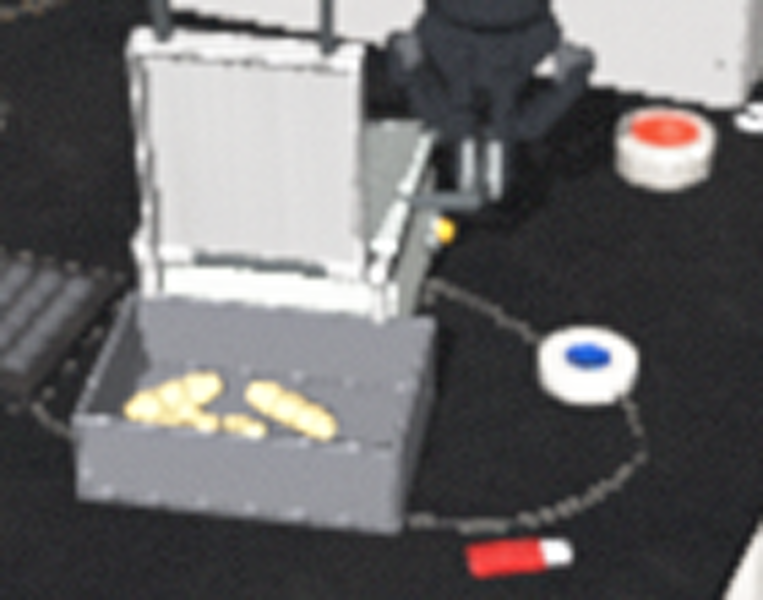

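The lid stands open with its bar held in the fingers at (480,185). The bar has risen 24.4 mm, about 0.13 rad. The tray is still up and the fittings are in the bin, so I'm handing in.

```bash
python3 -c "
from station import *
print(hand_in())"
```

```text
the job is handed in; nothing more can be done
None
```

The job is handed in: the tray stands just past upright (about 1.69 rad), all three fittings are in the bin, and the lid is held in the fingers about 2 cm open at its front edge.

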